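Polisher four clicks faster, then start

ROBOT

A 6-joint arm with a two-finger parallel gripper is mounted at the origin on the work surface. World frame = base frame: x ahead of the robot, y to its left, z up, the work surface at z = 0. Lengths are in m, angles in rad, forces in N, time in s.
With the tool pointing down it reaches from about 0.35 to 0.975 m from the base axis. Payload 4.9 kg.
Tool frame: the origin (TCP) lies on the centre line of the jaws, within the pads' length; the fingertips stand 14 mm ahead of it and the grasp point (between the pads) lies 5 mm behind it; z points along the fingers, y is the line along which they close (so a half turn about z gives the same grasp; the last joint's range is limited). The gripper opens to 85 mm and grips with 20 to 120 N. Pads are 22 mm wide; open, the fingers measure 114 mm over their backs; the gripper's body (76 mm by 85 mm) begins 54 mm behind the grasp point. The pads swing forward as they close: fully open they stand 13 mm farther back than shut.
Start: joints at [1.013, 0.053, 1.613, -0, 1.476, -0.119], TCP at [0.266, 0.566, 0.245] pointing down, gripper open.
Joint ranges: [-3.01, 3.01], [-1.01, 2.22], [0.06, 2.58], [-1.02, 4.17], [0.09, 2.62], [-3.14, 3.14]. Speed limits (rad/s): [2.57, 2.57, 3.14, 3.14, 3.14, 3.14].

INTERFACE

Orientations are given as a unit quaternion [w, x, y, z].
In Python, from plant import * gives the robot as it stands.
- The arm moves only by the tool send_rows, never from a script. Its argument "steps" is a list of rows, each an object with "translation": the shift along the tool's x, y, z in cm, a list of three; "delta_rot": the turn, a rotation vector about the tool's x, y, z in rad, a list of three; "jaw": the finger opening in cm, from 0 to 8.54. In form: [{"translation": [dx, dy, dz], "delta_rot": [rx, ry, rz], "jaw": jaw}, ...]. A call has exactly 8 rows; each row is the pose to reach, as a shift and turn from the pose commanded when the call began, along the tool's axes at that moment; what a row does not reach only later rows make up. A row lasts 1/10 s, in which the tool goes at most 50 mm and 8.59 degrees, less where a joint would pass 70% of its speed; a pose out of reach is approached as far as the arm can. A call with a gripper value outside its range is refused whole. The fingers move at their own pace and stop on an object; the grip force is fixed at half the most. Time passes only in rows, so rows that repeat a pose let the fingers close, or fill a call up. It gives the time, the measured TCP pose, the force, the opening and the grip force at its end, in the units of the state.
- state(): the state, without advancing time (a new reading comes with each control period).
- grab_frame(name): name is "scene" or "top"; returns a dict with "pixels" (420x560x3 uint8, blue, green, red), "range_z" (420x560 float32, m along the optical axis (not along the pixel's ray), 0 where there is no reading), "fx", "fy", "cx", "cy" (pixels), "rvec" (rotation vector, rad) and "tvec" (3), from world to camera coordinates, as OpenCV has them. Camera axes: x right, y down, z forward; pixel columns grow to the right and rows downward; lengths in m; the calibration is good to about 2 mm. A picture is of the moment at which its call begins.
- job_done(): hands the job in; it is judged then, once.
The state is a dict: "time": time; "joint_pos": joint angles; "joint_vel": joint speeds; "joint_efforts": joint torques, N m; "tool_pos": TCP position; "tool_rot": TCP orientation; "contact_force": force on the tool from outside, world axes, zero at the start; "ft_torque": the same for the moment, N m; "gripper_width": opening from 0.0 (shut) to 1.0 (fully open); "grasp_force": force on a finger pad.
Only numpy, scipy, OpenCV 4.12 (cv2) and the standard library are available. Lean on these libraries where they do the work, as an engineer would, in place of code of your own. Each camera call takes 0.05 s, during which the arm holds its last target. There are 200 camera calls.

TASK

The next specimen needs a faster wheel: push the polisher's speed dial round clockwise by fingertip, without pinching its pointer bar, exactly four clicks up from where it now stands, and leave it sitting in that stop. Then press the green start button fully down and let it come back up. Leave the red stop button alone, and do not pick up or shift the specimens, bottles and other things standing around.

Things in the scene. Friction and masses are not known exactly. Their poses are not given: they have to be found in the camera images.
- polisher: dark grinder-polisher, 540 deep (x), 400 wide (y), flat deck 190 high; fixed. Origin at the centre of its underside, x from its front (near the robot) to its back, y left. Round splash bowl (radius 146, 34 high) 75 behind the middle, drip arm (140 high) on the bowl's right. The front 150 of the deck is the console: from left to right the red stop button, the speed dial, the green start button
- speed_dial (a joint): dial angle, rad: 0 at the lowest setting, grows clockwise seen from above. 13 click stops 0.349 rad (20 degrees) apart, at 0 to 4.19, hard stops just beyond. Leaving a stop takes 0.15 N m (5 to 6 N on the bar 27 mm from the axis), falling to nothing half-way; then the dial snaps on by itself into the next stop and stays there. Starts in one of the first eight stops
- dial_centre (a point): point on the dial's upright axis at deck level; axes as the polisher's. The dial is a black disc, diameter 72, top 9 above the deck, with a light grey raised pointer bar across it: 68 long (34 each side of the axis), 11 wide, straight upright sides, from 9 to 31 above the deck. White ticks on the deck mark the 13 stops
- pointer_end (a point): point on top of the bar's pointing end, on its centre line, 30 from the dial's axis and 31 above the deck; that end has a red line on top and a red end face, the other half of the bar is plain. With the dial at 0 the bar points 120 degrees counter-clockwise (seen from above) from the polisher's x axis
- start_button (a joint): travel of the green start button in m: 0 up, 0.006 fully down; springs back when let go. Fully down takes 6 N
- start_button_top (a point): centre of the top of the green start button (cap diameter 32 in a steel collar of diameter 48 and 12 high); its top is 22 above the deck when up; pressed straight down
- stop_button (a joint): travel of the red stop button in m: 0 up, 0.006 down (7.5 N starts to move it); must be left alone
- stop_button_top (a point): centre of the top of the red mushroom stop button (diameter 40, top 47 above the deck, on a yellow collar of diameter 58)
- mount_black: cylindrical mounted specimen, black resin with a small steel square on top, diameter 30, height 20, loose on the front console of the polisher; origin at the centre of its underside
- mount_amber: cylindrical mounted specimen, amber resin with a small copper square on top, diameter 30, height 20, loose on the front console of the polisher; origin at the centre of its underside
- suspension: small white bottle of polishing suspension with yellow label and blue cap, diameter 44, height 120, loose on the polisher's deck at its left edge between the stop button and the bowl; origin at the centre of its underside
- wash_bottle: white wash bottle with red cap and bent spout, diameter 68, height 200, loose on the bench; origin at the centre of its underside
- steel_flask: steel vacuum flask with black lid and side handle, diameter 110 (the handle stands out to 94 from the axis), height 220, loose on the bench; origin at the centre of its underside
- paste_jar: white jar with blue cap, diameter 64, height 60, loose on the bench; origin at the centre of its underside
- beaker: glass beaker, rim diameter 72, height 90, loose on the bench; origin at the centre of its underside

How it is judged:
By the outcome, as a careful person would: the job done as asked, in the order asked, and still so for the second after the job is handed in, with the robot touching nothing.
It also fails if it takes over 54 s, if anything falls off the work surface, if the arm or the gripper's body presses on something with over 40 N, if the wrist force passes 120 N, or if a joint passes its speed limit or range.

## Working session

There is one attempt and no reset: what is moved stays moved. The work goes in short steps, Python scripts to look and compute and a tool call to move; the robot and the scene stay as the last step left them, time stands still between calls to the robot, and variables do not carry over. Pictures are saved under pics/ and viewed, at most 10 in all, crops included, and the job is handed in when it is done.

Besides the shell and the picture viewer there is one more tool, called by a JSON object that holds its "name" and its "arguments", one argument or row to a line. send_rows: Moves the arm, as the interface text tells. Its arguments: {"type":"object","properties":{"steps":{"type":"array","items":{"type":"object","properties":{"translation":{"type":"array","items":{"type":"number"}},"delta_rot":{"type":"array","items":{"type":"number"}},"jaw":{"type":"number"}}}}},"required":["steps"]}

```bash
mkdir -p pics
cat > h.py <<'E'
from plant import *
import numpy as np, cv2
def grab(n):
    f=grab_frame(n); np.savez(f'{n}.npz',**f); return f
def world(f,u,v,z=None):
    R=cv2.Rodrigues(np.array(f['rvec'],float))[0]; t=np.array(f['tvec'],float).ravel()
    r=np.array([(u-f['cx'])/f['fx'],(v-f['cy'])/f['fy'],1.])
    o=-R.T@t; d=R.T@r
    if z is None:
        s=float(f['range_z'][int(round(v)),int(round(u))])
    else: s=(z-o[2])/d[2]
    return o+s*d
def proj(f,p):
    return cv2.projectPoints(np.array(p,float).reshape(-1,3),np.array(f['rvec'],float),np.array(f['tvec'],float),np.array([[f['fx'],0,f['cx']],[0,f['fy'],f['cy']],[0,0,1]],float),None)[0].reshape(-1,2)
E
python3 - <<'E'
from h import *
fs=[grab(n) for n in('top','scene')]
for n,f in zip(('top','scene'),fs): cv2.imwrite(f'pics/{n}0.png',f['pixels'])
print(state()); print([ (f['fx'],f['cx'],f['cy']) for f in fs])
E
```

```text
{'time': 0.1, 'joint_pos': array([ 1.01299584e+00,  5.33291950e-02,  1.61417091e+00,  4.39279408e-07,
        1.47601519e+00, -1.18993464e-01]), 'joint_vel': array([-0.00085771, -0.00051257, -0.0035201 ,  0.00041923,  0.00046391,
       -0.00069373]), 'joint_efforts': array([-1.43379766e-04, -3.94909573e+01, -3.71361458e+01, -1.37648449e-04,
        3.93910901e-03, -1.77776838e-05]), 'tool_pos': array([0.26524144, 0.56532128, 0.24415367]), 'tool_rot': array([-3.19340156e-04,  2.17647395e-01,  9.76026991e-01, -9.06727154e-04]), 'contact_force': array([0.13874864, 0.77937363, 0.0809638 ]), 'ft_torque': array([ 0.01329625, -0.05005141,  0.05441253]), 'grasp_force': 0.0, 'gripper_width': 1.0047505743430891}
[(538.692812184981, 267.83703471194167, 201.02414181627893), (466.58883027673255, 281.2911038293626, 209.96196471678576)]
```

View pics/top0.png

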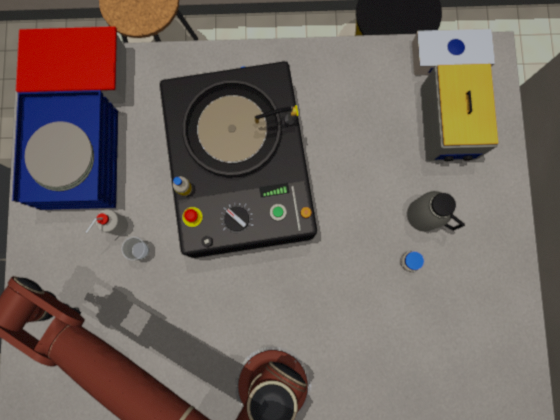

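View pics/scene0.png

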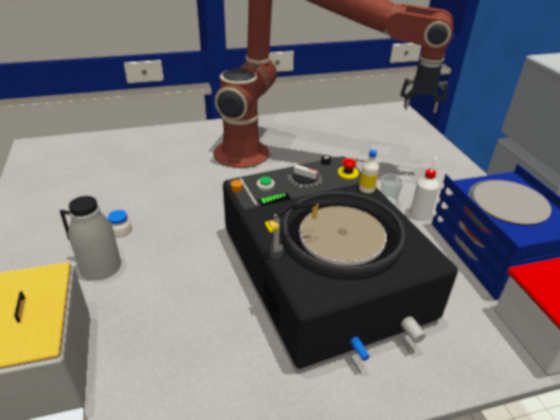

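The top view shows the stop button at (192,216), the dial at (236,218), the start button at (278,212), the amber mount at (306,212) and the black mount at (207,242). I'll enlarge the console.

Run:
```python
from h import *
f=dict(np.load('top.npz')); g=dict(np.load('scene.npz'))
a=cv2.resize(f['pixels'][190:240,205:305],None,fx=8,fy=8,interpolation=cv2.INTER_CUBIC)
b=cv2.resize(g['pixels'][155:195,255:335],None,fx=5,fy=5,interpolation=cv2.INTER_CUBIC)
c=np.zeros((600,800,3),np.uint8); c[:400]=a; c[400:,:400]=b
cv2.imwrite('pics/c1.png',c)
for n,u,v,z in [('stop',192,216,.237),('dial',236,218,.2),('start',278,212,.212),('amber',306,212,.21),('black',207,242,.21)]:
    print(n,world(f,u,v,z).round(4),world(f,u,v).round(4))
```

```text
stop [0.4984 0.21   0.237 ] [0.4979 0.2095 0.2405]
dial [0.4944 0.0897 0.2   ] [0.4914 0.0881 0.2222]
start [ 0.5067 -0.0308  0.212 ] [ 0.5063 -0.0308  0.2151]
amber [ 0.5048 -0.1103  0.21  ] [ 0.505  -0.1104  0.2086]
black [0.427  0.1719 0.21  ] [0.427  0.1719 0.2099]
```

View pics/c1.png

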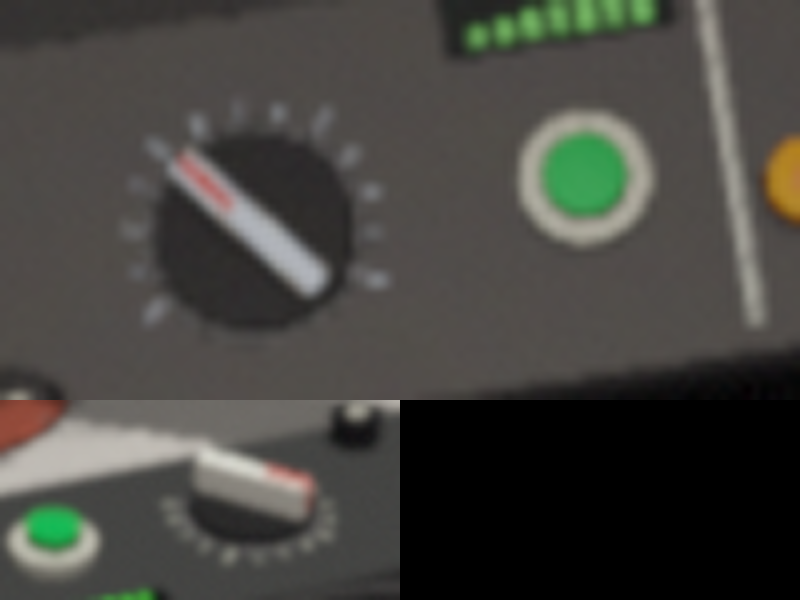

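Ticks count from lower left; the pointer is on tick 4 (fifth), so the target is tick 8. Next I'll compute the polisher yaw and check this in numbers.

```bash
cat >> h.py <<'E'
def crop(x,y): return 205+(x+.5)/8-.5, 190+(y+.5)/8-.5
E
python3 - <<'E'
from h import *
f=dict(np.load('top.npz'))
P=[]
for v in range(55,265):
    for u in range(150,325):
        if f['range_z'][v,u]>0:
            p=world(f,u,v)
            if abs(p[2]-.19)<.006: P.append(p)
P=np.array(P); print(len(P),np.median(P[:,2]))
(c,s,a)=cv2.minAreaRect(P[:,:2].astype(np.float32)); print(c,s,a)
w=lambda x,y,z:world(f,*crop(x,y),z)[:2]
ang=lambda d:np.degrees(np.arctan2(d[1],d[0]))
print('line yaw',ang(w(705,0,.19)-w(755,325,.19)))
T=[(155,312),(138,272),(130,230),(138,185),(160,147),(198,123),(240,110),(278,112),(322,122),(348,155),(372,190),(372,232),(378,282)]
T=np.array([w(*t,.19) for t in T]); 
A=np.c_[2*T,np.ones(13)]; k=np.linalg.lstsq(A,(T**2).sum(1),rcond=None)[0]; print('tick centre',k[:2],np.sqrt(k[2]+k[0]**2+k[1]**2))
a,b=w(182,156,.221),w(318,287,.221); print('bar',a,b,'mid',(a+b)/2,'len',np.linalg.norm(a-b),'ang',ang(a-b))
print('disc c',w(255,231,.199),'r',np.linalg.norm(w(155,231,.199)-w(353,231,.199))/2)
print('tick angs',[round(ang(t-k[:2])) for t in T])
print('start',w(585,175,.212),'collar',w(585,177,.202))
E
```

```text
14698 0.19061805725728198
(0.6821000576019287, 0.08913162350654602) (0.5369994640350342, 0.39601418375968933) 7.436034679412842
line yaw 6.7321579700693
tick centre [0.49383315 0.08941329] 0.04522775798965939
bar [0.51776693 0.11234905] [0.4698644  0.06506825] mid [0.49381566 0.08870865] len 0.06730621949303536 ang 44.62575595600811
disc c [0.49326981 0.08850404] r 0.035451156493330506
tick angs [127, 107, 87, 66, 46, 26, 6, -12, -32, -51, -71, -91, -113]
start [ 0.508375   -0.02996426] collar [ 0.50910355 -0.03000539]
```

```bash
cat >> h.py <<'E'
from scipy.spatial.transform import Rotation as Ro
C=np.array([.4937,.089])
def tool(th): # y axis of the tool at th deg, pointing down
    t=np.radians(th); c,s=np.cos(t),np.sin(t)
    return np.array([[-s,c,0],[c,s,0],[0,0,-1.]])
def P(th,r=.024,d=.0165):
    t=np.radians(th); u=np.array([np.cos(t),np.sin(t)]); n=np.array([-u[1],u[0]])
    return C+r*u+d*n
def steps(targets):
    s=state(); p0=s['tool_pos']; q=s['tool_rot']; R0=Ro.from_quat([q[1],q[2],q[3],q[0]])
    y=R0.as_matrix()[:,1]; print('now',p0.round(4),'yaw',np.degrees(np.arctan2(y[1],y[0])).round(1),'t',round(s['time'],2),'F',s['contact_force'].round(1),'grip',round(s['gripper_width'],3))
    for x,yy,z,th in targets:
        d=R0.inv().apply(np.array([x,yy,z])-p0)*100; rv=(R0.inv()*Ro.from_matrix(tool(th))).as_rotvec()
        print(d.round(2),rv.round(3))
E
python3 - <<'E'
from h import *
p=P(72); print(p)
s=state()['tool_pos']
steps([(s[0],s[1],.345,64.8),(*p,.345,72)])
E
```

```text
[0.48542398 0.11692414]
now [0.2652 0.5653 0.2442] yaw 64.9 t 0.1 F [0.1 0.8 0.1] grip 1.005
[  0.    -0.02 -10.08] [-0.002 -0.     0.001]
[-38.98 -31.26 -10.03] [-0.002 -0.    -0.125]
```

{"name": "send_rows", "arguments": {
  "steps": [
    {"translation": [0,0,-5],"delta_rot": [0,0,0],"jaw": 0},
    {"translation": [0,0,-10],"delta_rot": [0,0,0],"jaw": 0},
    {"translation": [-4,-3,-10],"delta_rot": [0,0,0],"jaw": 0},
    {"translation": [-8,-6,-10],"delta_rot": [0,0,0],"jaw": 0},
    {"translation": [-12,-9,-10],"delta_rot": [0,0,0],"jaw": 0},
    {"translation": [-16,-12,-10],"delta_rot": [0,0,0],"jaw": 0},
    {"translation": [-20,-15,-10],"delta_rot": [0,0,0],"jaw": 0},
    {"translation": [-23,-18,-10],"delta_rot": [0,0,0],"jaw": 0}
  ]
}}

```text
time: 0.9
tool_pos: [0.398, 0.3029, 0.3447]
tool_rot: [-0.0, 0.218, 0.976, -0.0]
contact_force: [0.5, -0.4, 0.1]
gripper_width: -0.002
grasp_force: 0.0
```

Run:
```python
from h import *
steps([(*P(72),.30,72)])
```

```text
now [0.398  0.3029 0.3447] yaw 64.8 t 0.9 F [ 0.5 -0.4  0.1] grip -0.002
[-15.83 -13.1    4.48] [-0.001 -0.    -0.125]
```

{"name": "send_rows", "arguments": {
  "steps": [
    {"translation": [-4,-3.3,0],"delta_rot": [0,0,-0.03],"jaw": 0},
    {"translation": [-8,-6.6,0],"delta_rot": [0,0,-0.06],"jaw": 0},
    {"translation": [-12,-10,0],"delta_rot": [0,0,-0.1],"jaw": 0},
    {"translation": [-15,-12.4,0],"delta_rot": [0,0,-0.125],"jaw": 0},
    {"translation": [-15.9,-13.2,2],"delta_rot": [0,0,-0.125],"jaw": 0},
    {"translation": [-15.9,-13.2,4.5],"delta_rot": [0,0,-0.125],"jaw": 0},
    {"translation": [-15.9,-13.2,4.5],"delta_rot": [0,0,-0.125],"jaw": 0},
    {"translation": [-15.9,-13.2,4.5],"delta_rot": [0,0,-0.125],"jaw": 0}
  ]
}}

```text
time: 1.7
tool_pos: [0.4847, 0.1181, 0.2999]
tool_rot: [-0.001, 0.156, 0.988, -0.0]
contact_force: [-0.3, 0.4, 1.3]
gripper_width: 0.002
grasp_force: 0.0
```

Run:
```python
from h import *
steps([(*P(72),.22,72)])
f=grab('scene'); t=grab('top')
a=cv2.resize(f['pixels'][110:210,230:370],None,fx=5,fy=5,interpolation=cv2.INTER_CUBIC)
cv2.imwrite('pics/s2.png',a)
```

```text
now [0.4847 0.1181 0.2999] yaw 72.0 t 1.7 F [-0.3  0.4  1.3] grip 0.002
[-0.12 -0.09  7.99] [-0.001 -0.001  0.001]
```

View pics/s2.png

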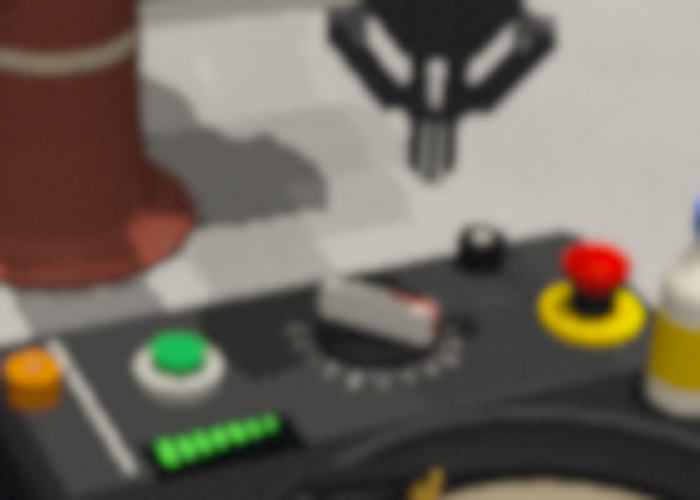

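The closed fingers hang above and to the left of the dial, at about (432,170) in the crop, and the pointer is undisturbed. Descending now.

{"name": "send_rows", "arguments": {
  "steps": [
    {"translation": [-0.1,-0.1,2],"delta_rot": [0,0,0],"jaw": 0},
    {"translation": [-0.1,-0.1,4],"delta_rot": [0,0,0],"jaw": 0},
    {"translation": [-0.1,-0.1,5.5],"delta_rot": [0,0,0],"jaw": 0},
    {"translation": [-0.1,-0.1,6.5],"delta_rot": [0,0,0],"jaw": 0},
    {"translation": [-0.1,-0.1,7.3],"delta_rot": [0,0,0],"jaw": 0},
    {"translation": [-0.1,-0.1,7.9],"delta_rot": [0,0,0],"jaw": 0},
    {"translation": [-0.1,-0.1,7.9],"delta_rot": [0,0,0],"jaw": 0},
    {"translation": [-0.1,-0.1,7.9],"delta_rot": [0,0,0],"jaw": 0}
  ]
}}

```text
time: 2.6
tool_pos: [0.486, 0.1168, 0.2218]
tool_rot: [0.0, 0.156, 0.988, 0.0]
contact_force: [0.2, 0.8, 0.2]
gripper_width: -0.0
grasp_force: 0.0
```

Run:
```python
from h import *
steps([(*P(a),.221,a) for a in (68,64,60,56,52,48,44,40)])
```

```text
now [0.486  0.1168 0.2218] yaw 72.0 t 2.6 F [0.2 0.8 0.2] grip -0.0
[-0.11  0.1   0.08] [0.    0.001 0.07 ]
[-0.29  0.19  0.08] [0.    0.001 0.14 ]
[-0.47  0.28  0.08] [0.    0.001 0.21 ]
[-0.66  0.35  0.08] [0.    0.001 0.28 ]
[-0.86  0.41  0.08] [0.    0.001 0.349]
[-1.06  0.45  0.08] [0.    0.001 0.419]
[-1.26  0.48  0.08] [0.    0.001 0.489]
[-1.46  0.5   0.08] [0.    0.001 0.559]
```

{"name": "send_rows", "arguments": {
  "steps": [
    {"translation": [-0.11,0.1,0.05],"delta_rot": [0,0,0.07],"jaw": 0},
    {"translation": [-0.29,0.19,0.05],"delta_rot": [0,0,0.14],"jaw": 0},
    {"translation": [-0.47,0.28,0.05],"delta_rot": [0,0,0.21],"jaw": 0},
    {"translation": [-0.66,0.35,0.05],"delta_rot": [0,0,0.28],"jaw": 0},
    {"translation": [-0.86,0.41,0.05],"delta_rot": [0,0,0.349],"jaw": 0},
    {"translation": [-1.06,0.45,0.05],"delta_rot": [0,0,0.419],"jaw": 0},
    {"translation": [-1.26,0.48,0.05],"delta_rot": [0,0,0.489],"jaw": 0},
    {"translation": [-1.46,0.5,0.05],"delta_rot": [0,0,0.559],"jaw": 0}
  ]
}}

```text
time: 3.4
tool_pos: [0.4994, 0.1188, 0.2216]
tool_rot: [-0.003, 0.424, 0.906, 0.001]
contact_force: [-11.0, 7.6, 5.2]
gripper_width: -0.002
grasp_force: 6.9
```

Run:
```python
from h import *
steps([(*P(a),.2213,a) for a in (36,32,28,24,20,16,12,8)])
f=grab('scene')
cv2.imwrite('pics/s3.png',cv2.resize(f['pixels'][130:210,250:350],None,fx=6,fy=6,interpolation=cv2.INTER_CUBIC))
```

```text
now [0.4994 0.1188 0.2216] yaw 39.9 t 3.4 F [-11.    7.6   5.2] grip -0.002
[-0.44  0.15  0.03] [-0.002 -0.007  0.067]
[-0.62  0.25  0.03] [-0.002 -0.007  0.137]
[-0.8   0.34  0.02] [-0.002 -0.007  0.207]
[-0.99  0.41  0.02] [-0.002 -0.007  0.277]
[-1.19  0.47  0.02] [-0.003 -0.007  0.347]
[-1.39  0.51  0.02] [-0.003 -0.007  0.417]
[-1.59  0.54  0.02] [-0.003 -0.007  0.486]
[-1.79  0.56  0.02] [-0.003 -0.007  0.556]
```

View pics/s3.png

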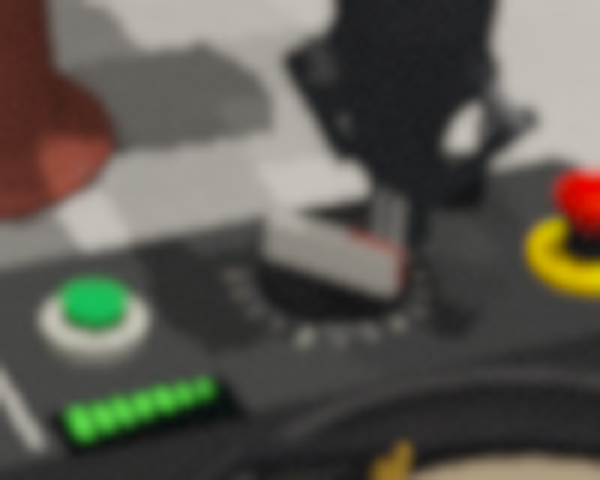

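Contact is made: the bar sits against the finger at about (395,255), with 13 N of elastic load. I'll continue from the commanded pose and not the measured one.

Run:
```python
from h import *
R=tool(40)
for k in (3,4,6,8,10,12,16,20,24,28,32):
    d=np.r_[P(40-k)-P(40),0]; print(k,(R.T@d*100).round(2),round(np.radians(k),3))
```

```text
3 [-0.13  0.08  0.  ] 0.052
4 [-0.17  0.11  0.  ] 0.07
6 [-0.26  0.16  0.  ] 0.105
8 [-0.35  0.21  0.  ] 0.14
10 [-0.44  0.25  0.  ] 0.175
12 [-0.54  0.29  0.  ] 0.209
16 [-0.73  0.36  0.  ] 0.279
20 [-0.92  0.42  0.  ] 0.349
24 [-1.12  0.46  0.  ] 0.419
28 [-1.32  0.49  0.  ] 0.489
32 [-1.52  0.51  0.  ] 0.559
```

Advance 12° (θ 40→28), which should bring just the first click, then hold.

{"name": "send_rows", "arguments": {
  "steps": [
    {"translation": [-0.13,0.08,0],"delta_rot": [0,0,0.052],"jaw": 0},
    {"translation": [-0.26,0.16,0],"delta_rot": [0,0,0.105],"jaw": 0},
    {"translation": [-0.35,0.21,0],"delta_rot": [0,0,0.14],"jaw": 0},
    {"translation": [-0.44,0.25,0],"delta_rot": [0,0,0.175],"jaw": 0},
    {"translation": [-0.54,0.29,0],"delta_rot": [0,0,0.209],"jaw": 0},
    {"translation": [-0.54,0.29,0],"delta_rot": [0,0,0.209],"jaw": 0},
    {"translation": [-0.54,0.29,0],"delta_rot": [0,0,0.209],"jaw": 0},
    {"translation": [-0.54,0.29,0],"delta_rot": [0,0,0.209],"jaw": 0}
  ]
}}

```text
time: 4.25
tool_pos: [0.5071, 0.1151, 0.2214]
tool_rot: [0.0, 0.515, 0.857, 0.001]
contact_force: [0.3, 2.2, 2.3]
gripper_width: -0.001
grasp_force: 1.3
```

Run:
```python
from h import *
print(state()['ft_torque'])
steps([(*P(28),.2213,28)])
f=grab('scene')
cv2.imwrite('pics/s4.png',cv2.resize(f['pixels'][130:210,250:350],None,fx=6,fy=6,interpolation=cv2.INTER_CUBIC))
```

```text
[ 0.34724675  0.18668643 -0.04027404]
now [0.5071 0.1151 0.2214] yaw 28.1 t 4.25 F [0.3 2.2 2.3] grip -0.001
[-0.02 -0.01  0.01] [ 0.001 -0.     0.001]
```

View pics/s4.png

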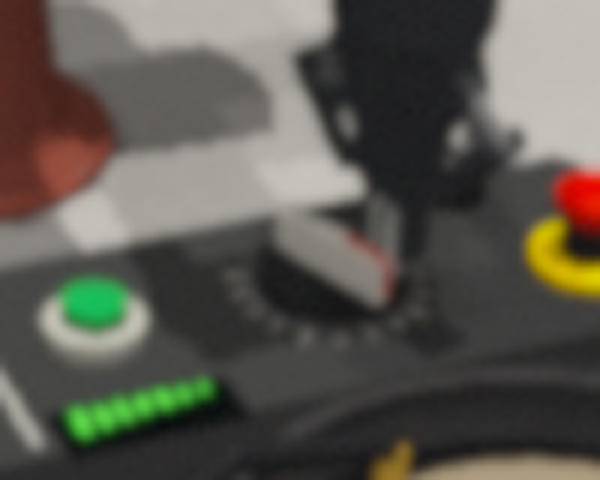

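The bar has turned one click, its pointer end now at about (385,290), and the load has dropped. Next click: θ 28→8.

{"name": "send_rows", "arguments": {
  "steps": [
    {"translation": [-0.17,0.11,0],"delta_rot": [0,0,0.07],"jaw": 0},
    {"translation": [-0.35,0.21,0],"delta_rot": [0,0,0.14],"jaw": 0},
    {"translation": [-0.54,0.29,0],"delta_rot": [0,0,0.209],"jaw": 0},
    {"translation": [-0.73,0.36,0],"delta_rot": [0,0,0.279],"jaw": 0},
    {"translation": [-0.92,0.42,0],"delta_rot": [0,0,0.349],"jaw": 0},
    {"translation": [-0.92,0.42,0],"delta_rot": [0,0,0.349],"jaw": 0},
    {"translation": [-0.92,0.42,0],"delta_rot": [0,0,0.349],"jaw": 0},
    {"translation": [-0.92,0.42,0],"delta_rot": [0,0,0.349],"jaw": 0}
  ]
}}

```text
time: 5.1
tool_pos: [0.515, 0.1089, 0.221]
tool_rot: [-0.0, 0.655, 0.755, 0.0]
contact_force: [-0.7, 4.1, 1.4]
gripper_width: 0.003
grasp_force: 1.9
```

Run:
```python
from h import *
steps([(*P(8),.2213,8)])
```

```text
now [0.515  0.1089 0.221 ] yaw 8.1 t 5.1 F [-0.7  4.1  1.4] grip 0.003
[-0.03  0.02 -0.03] [ 0.001 -0.001  0.002]
```

{"name": "send_rows", "arguments": {
  "steps": [
    {"translation": [-0.17,0.11,0],"delta_rot": [0,0,0.07],"jaw": 0},
    {"translation": [-0.35,0.21,0],"delta_rot": [0,0,0.14],"jaw": 0},
    {"translation": [-0.54,0.29,0],"delta_rot": [0,0,0.209],"jaw": 0},
    {"translation": [-0.73,0.36,0],"delta_rot": [0,0,0.279],"jaw": 0},
    {"translation": [-0.87,0.4,0],"delta_rot": [0,0,0.332],"jaw": 0},
    {"translation": [-0.87,0.4,0],"delta_rot": [0,0,0.332],"jaw": 0},
    {"translation": [-0.87,0.4,0],"delta_rot": [0,0,0.332],"jaw": 0},
    {"translation": [-0.87,0.4,0],"delta_rot": [0,0,0.332],"jaw": 0}
  ]
}}

```text
time: 5.9
tool_pos: [0.5202, 0.1006, 0.2208]
tool_rot: [0.0, 0.771, 0.636, 0.0]
contact_force: [-0.1, 4.1, 0.7]
gripper_width: 0.0
grasp_force: 1.6
```

Run:
```python
from h import *
steps([(*P(-11),.2213,-11)])
f=grab('scene')
cv2.imwrite('pics/s5.png',cv2.resize(f['pixels'][130:210,250:350],None,fx=6,fy=6,interpolation=cv2.INTER_CUBIC))
```

```text
now [0.5202 0.1006 0.2208] yaw -10.9 t 5.9 F [-0.1  4.1  0.7] grip 0.0
[ 0.    0.02 -0.05] [ 0.    -0.     0.001]
```

View pics/s5.png

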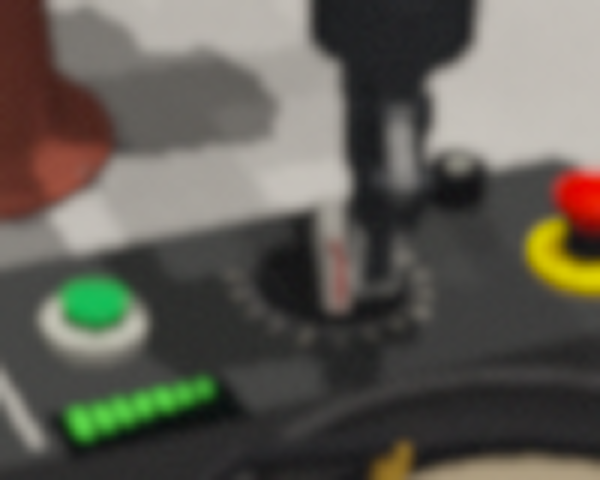

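The bar end, at about (340,310), is three clicks on, as expected. Now the last click: θ −11→−31.

{"name": "send_rows", "arguments": {
  "steps": [
    {"translation": [-0.17,0.11,0],"delta_rot": [0,0,0.07],"jaw": 0},
    {"translation": [-0.35,0.21,0],"delta_rot": [0,0,0.14],"jaw": 0},
    {"translation": [-0.54,0.29,0],"delta_rot": [0,0,0.209],"jaw": 0},
    {"translation": [-0.73,0.36,0],"delta_rot": [0,0,0.279],"jaw": 0},
    {"translation": [-0.87,0.4,0],"delta_rot": [0,0,0.332],"jaw": 0},
    {"translation": [-0.87,0.4,0],"delta_rot": [0,0,0.332],"jaw": 0},
    {"translation": [-0.87,0.4,0],"delta_rot": [0,0,0.332],"jaw": 0},
    {"translation": [-0.87,0.4,0],"delta_rot": [0,0,0.332],"jaw": 0}
  ]
}}

```text
time: 6.75
tool_pos: [0.5224, 0.0911, 0.2207]
tool_rot: [0.0, 0.866, 0.5, -0.0]
contact_force: [0.5, 1.9, -0.6]
gripper_width: -0.003
grasp_force: 1.0
```

Run:
```python
from h import *
steps([(*P(-30),.2213,-30)])
```

```text
now [0.5224 0.0911 0.2207] yaw -30.0 t 6.75 F [ 0.5  1.9 -0.6] grip -0.003
[ 0.03  0.02 -0.06] [0.    0.    0.001]
```

{"name": "send_rows", "arguments": {
  "steps": [
    {"translation": [0.8,0,0],"delta_rot": [0,0,0],"jaw": 0},
    {"translation": [1.5,0,0],"delta_rot": [0,0,0],"jaw": 0},
    {"translation": [1.5,0,-2],"delta_rot": [0,0,0],"jaw": 0},
    {"translation": [1.5,0,-5],"delta_rot": [0,0,0],"jaw": 0},
    {"translation": [1,0,-8],"delta_rot": [0,0,0],"jaw": 0},
    {"translation": [-3,1.5,-8],"delta_rot": [0,0,0],"jaw": 0},
    {"translation": [-7,3,-8],"delta_rot": [0,0,0],"jaw": 0},
    {"translation": [-11.2,4.85,-8],"delta_rot": [0,0,0],"jaw": 0}
  ]
}}

```text
time: 7.55
tool_pos: [0.5082, -0.0307, 0.3013]
tool_rot: [0.001, 0.866, 0.501, 0.0]
contact_force: [0.5, 0.1, 0.2]
gripper_width: 0.003
grasp_force: 0.0
```

Run:
```python
from h import *
steps([(.5087,-.030,.24,-30)])
f=grab('top'); g=grab('scene')
a=cv2.resize(f['pixels'][190:250,205:305],None,fx=6,fy=6,interpolation=cv2.INTER_CUBIC)
b=cv2.resize(g['pixels'][130:200,265:335],(200,200),interpolation=cv2.INTER_CUBIC)
c=np.zeros((600,600,3),np.uint8); c[:360]=a; 
c[360:,:]=cv2.resize(g['pixels'][152:200,235:355],(600,240),interpolation=cv2.INTER_CUBIC)
cv2.imwrite('pics/c6.png',c)
for k in (7,8,9):
    t=np.radians(120-20*k+7); print(k,((proj(g,[C[0]+.03*np.cos(t),C[1]+.03*np.sin(t),.221])-[235,152])*5+[0,360]).round(), ((proj(f,[C[0]+.03*np.cos(t),C[1]+.03*np.sin(t),.221])-[205,190])*6).round())
```

```text
now [ 0.5082 -0.0307  0.3013] yaw -29.9 t 7.55 F [0.5 0.1 0.2] grip 0.003
[ 0.08 -0.    6.13] [0.001 0.    0.002]
7 [[354. 472.]] [[197. 102.]]
8 [[336. 470.]] [[218. 110.]]
9 [[318. 465.]] [[234. 124.]]
```

View pics/c6.png

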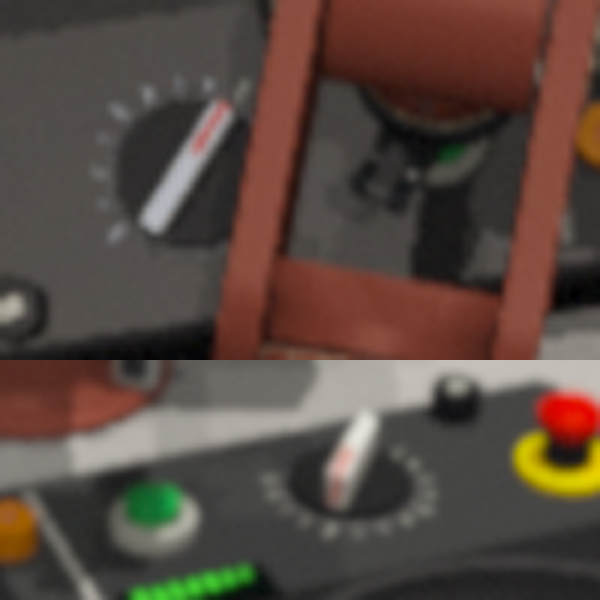

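The bar is on tick 8: tip at (222,103) in the top crop against a predicted (218,110), and the scene crop agrees. Now the green button.

{"name": "send_rows", "arguments": {
  "steps": [
    {"translation": [0.05,0,3],"delta_rot": [0,0,0],"jaw": 0},
    {"translation": [0.05,0,6],"delta_rot": [0,0,0],"jaw": 0},
    {"translation": [0.05,0,7.2],"delta_rot": [0,0,0],"jaw": 0},
    {"translation": [0.05,0,7.6],"delta_rot": [0,0,0],"jaw": 0},
    {"translation": [0.05,0,7.9],"delta_rot": [0,0,0],"jaw": 0},
    {"translation": [0.05,0,8.2],"delta_rot": [0,0,0],"jaw": 0},
    {"translation": [0.05,0,8.3],"delta_rot": [0,0,0],"jaw": 0},
    {"translation": [0.05,0,8.3],"delta_rot": [0,0,0],"jaw": 0}
  ]
}}

```text
time: 8.45
tool_pos: [0.5094, -0.0293, 0.22]
tool_rot: [0.001, 0.866, 0.5, 0.001]
contact_force: [-3.2, 1.9, 6.8]
gripper_width: 0.0
grasp_force: 3.2
```

{"name": "send_rows", "arguments": {
  "steps": [
    {"translation": [0,0,0.1],"delta_rot": [0,0,0],"jaw": 0},
    {"translation": [0,0,0.2],"delta_rot": [0,0,0],"jaw": 0},
    {"translation": [0,0,0.3],"delta_rot": [0,0,0],"jaw": 0},
    {"translation": [0,0,0.4],"delta_rot": [0,0,0],"jaw": 0},
    {"translation": [0,0,0.4],"delta_rot": [0,0,0],"jaw": 0},
    {"translation": [0,0,0.4],"delta_rot": [0,0,0],"jaw": 0},
    {"translation": [0,0,0.4],"delta_rot": [0,0,0],"jaw": 0},
    {"translation": [0,0,0.4],"delta_rot": [0,0,0],"jaw": 0}
  ]
}}

```text
time: 9.25
tool_pos: [0.5096, -0.0293, 0.2198]
tool_rot: [0.001, 0.866, 0.5, 0.001]
contact_force: [-10.2, 2.3, 21.0]
gripper_width: 0.0
grasp_force: 10.2
```

The depth stopped changing while the force rose to 21 N, so the button is on its bottom stop. Releasing straight up.

{"name": "send_rows", "arguments": {
  "steps": [
    {"translation": [0,0,-0.3],"delta_rot": [0,0,0],"jaw": 0},
    {"translation": [0,0,-1],"delta_rot": [0,0,0],"jaw": 0},
    {"translation": [0,0,-3],"delta_rot": [0,0,0],"jaw": 0},
    {"translation": [0,0,-6],"delta_rot": [0,0,0],"jaw": 0},
    {"translation": [0,0,-10],"delta_rot": [0,0,0],"jaw": 0},
    {"translation": [0,0,-12],"delta_rot": [0,0,0],"jaw": 0},
    {"translation": [0,0,-12],"delta_rot": [0,0,0],"jaw": 0},
    {"translation": [0,0,-12],"delta_rot": [0,0,0],"jaw": 0}
  ]
}}

```text
time: 10.05
tool_pos: [0.5087, -0.0296, 0.3336]
tool_rot: [0.0, 0.866, 0.5, 0.0]
contact_force: [-0.5, -0.7, -0.1]
gripper_width: -0.0
grasp_force: 0.0
```

Run:
```python
from h import *
steps([])
g=grab('scene')
cv2.imwrite('pics/c7.png',cv2.resize(g['pixels'][140:200,225:375],None,fx=5,fy=5,interpolation=cv2.INTER_CUBIC))
```

```text
now [ 0.5087 -0.0296  0.3336] yaw -30.0 t 10.05 F [-0.5 -0.7 -0.1] grip -0.0
```

View pics/c7.png

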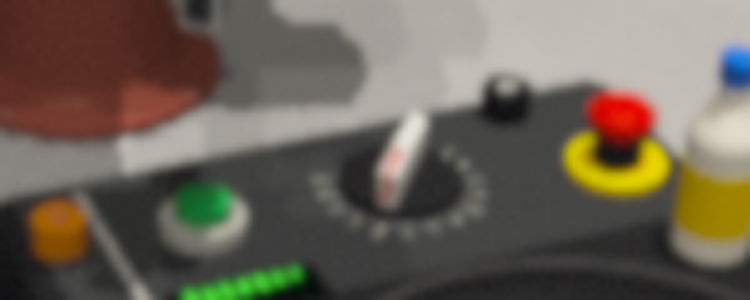

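The green button is back up at (203,203), the dial bar is unchanged at (400,165), and everything else is in place.

```bash
python3 -c "
from plant import *
print(job_done())"
```

```text
the job is handed in; nothing more can be done
None
```

The dial was pushed four clicks clockwise, from stop 4 to stop 8, by closed fingertip. The green start button was then pressed fully down and came back up, nothing else was touched, and the job was handed in at about 10 s.

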